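# Wind the bottle in under the capping press

### The arm

A 6-joint arm with a two-finger parallel gripper is mounted at the origin on the work surface. World frame = base frame: x ahead of the robot, y to its left, z up, the work surface at z = 0. Lengths are in m, angles in rad, forces in N, time in s.
With the tool pointing down it reaches from about 0.325 to 0.925 m from the base axis. Payload 3.1 kg.
Tool frame: the origin (TCP) lies at the very end of the fingers, on their centre line; the grasp point (between the pads) lies 19 mm behind it; z points along the fingers, y is the line along which they close (so a half turn about z gives the same grasp; the last joint's range is limited). The gripper opens to 85 mm and grips with 20 to 120 N. Pads are 22 mm wide; open, the fingers measure 114 mm over their backs; the gripper's body (76 mm by 85 mm) begins 54 mm behind the grasp point. The pads swing forward as they close: fully open they stand 13 mm farther back than shut.
Start: joints at [-1.459, 0.217, 1.613, -0, 1.311, -0.112], TCP at [0.139, -0.609, 0.231] pointing down, gripper open.
Joint ranges: [-2.75, 2.75], [-0.78, 2.1], [0.31, 2.55], [-1.13, 4.27], [0.13, 2.63], [-2.58, 2.58]. Speed limits (rad/s): [2.79, 2.79, 3.14, 3.14, 3.14, 3.14].

### API

Orientations are given as a unit quaternion [x, y, z, w].
In Python, from workcell import ctrl gives the robot as it stands.
- The arm moves only by the shell command python3 -m inch 'ROWS' [FORCE]. ROWS is JSON, a list of rows, each a list of 5 numbers: the shift along the tool's x, y, z in cm, then the turn about the tool's z in degrees, then the gripper command: -1 is shut, 1 is fully open, values between are in proportion. A call has 1 to 12 rows; each row shifts and turns the commanded pose from where the row before left it, along the tool's axes as they then stand; what a row does not reach is not made up. A row lasts 1/12 s, in which the tool goes at most 41.7 mm and 7.16 degrees, less where a joint would pass 70% of its speed; a pose out of reach is approached as far as the arm can. A call with a gripper value outside its range is refused whole. The fingers move at their own pace and stop on an object; FORCE is the grip in N (left out, the last holds). Time passes only in rows, so rows that do not move let the fingers close. It gives the time, the measured TCP pose, the force, the opening and the grip force at its end, in the units of the state.
- ctrl.get_state(): the state, without advancing time (a new reading comes with each control period).
- ctrl.snapshot(name): name is "scene" or "top"; returns a dict with "frame" (480x640x3 uint8, red, green, blue), "fov_y" (degrees; the focal length in pixels is half the picture's height over the tangent of half this angle, whatever the lens; pixels are square), "cx", "cy" (the principal point, pixels), "dist" ([k1, k2, p1, p2, k3] as OpenCV has them; the pictures are not rectified), "position" and "rotation" of the camera in the world. Camera axes: x right, y down, z forward; pixel columns grow to the right and rows downward; lengths in m; the calibration is good to about 2 mm. A picture is of the moment at which its call begins. There is no depth.
- ctrl.close_job(): hands the job in; it is judged then, once.
Trained networks look in a picture, given as the dict that the camera call returned (one of the last four; its "shot" number tells which), for a name from the list of things; names that differ only in an ending like _2 or _b are one class to them, and where a whole thing is asked for, a point or a joint stands for the part that bears it (a point fixed in the world has none). Each returns a list of dicts, best first, with "p" (0 to 1); they miss things now and then, are a little off and sometimes report something else, mostly with a low value. They report only what shows in the picture. A call takes as long as a camera call. They do not tell look-alikes from the thing itself.
- ctrl.look_for(picture, label): "rect" ([left, top, right, bottom] in pixels, round what is visible of it).
- ctrl.tip_of(picture, label): "xy" ([column, row] in pixels: a listed point, or the origin of a listed thing).
The state is a dict: "time": time; "joints": joint angles; "qvel": joint speeds; "tau": joint torques, N m; "tool_pos": TCP position; "orientation": TCP orientation; "contact_force": force on the tool from outside, world axes, zero at the start; "moment": the same for the moment, N m; "width": opening from 0.0 (shut) to 1.0 (fully open); "grasp_force": force on a finger pad.
Only numpy, scipy, OpenCV 4.12 (cv2) and the standard library are available. Lean on these libraries where they do the work, as an engineer would, in place of code of your own. Each camera call takes 0.05 s, during which the arm holds its last target. There are 200 camera calls.

### The job

On the bottle feeder, take hold of the upright knob of the loose crank that sits on the square shaft end and turn it clockwise (seen from above), several full turns, until the bottle in the white nest stands centred under the press ram. Keep the crank down on its square while you turn it, leave the bottle upright in its nest, then let go.

Things in the scene. Friction and masses are not known exactly. Their poses are not given: they have to be found in the camera images.
- knob (a point): Centre of the upright black crank knob (24 mm across, 50 mm tall; foot 25 mm lower, 4 mm above the crank arm). It spins freely on its pin: hold it at any yaw, the gripper need not turn. It runs 60 mm from the shaft axis, starting at any angle. The dark steel crank (0.3 to 0.5 kg) sits loose, 22 mm deep, on an 18 mm square with a few degrees of play. Turning takes 2 to 3 N. z is up, x outward.
- axis (a point): Fixed point on the vertical shaft axis, top of the square steel end in the crank's hub, 21 mm below the knob's centre; on the grey gear block (76 mm square, 80 mm high) at the left end of the feeder, a 120 x 450 mm aluminium bed. y runs along the slide, away from the press. A clockwise turn (seen from above) winds the nest 30 mm to the press; anticlockwise, back. It stays where left.
- bottle_mid (a point): Centre (half-way up) of the dark red roll-on bottle, 32 mm across, 85 mm tall, with a white ball on top, standing loose in a 26 mm deep pocket (1 mm play each side) of the white 60 mm nest block on the slide. z is up along the bottle. It starts 75 to 105 mm short of the ram, between crank and press. The slide can overrun the ram by 20 mm or more.
- ram (a point): Fixed point: centre of the underside of the press ram, a black 34 mm cylinder hanging from the small press at the right end of the feeder, 270 mm along the slide from the shaft axis. The bottle's top passes 22 mm below it, its centre 64 mm below. The press is 346 mm high over the table and reaches from 35 mm on the crank's side of this point to 130 mm on the other.
Mind the look-alikes: they are no part of the job. Leave any brown or turquoise look-alike of the part that bears knob alone.

How it is judged:
On the way:
1. with the fingers holding the crank, the bottle has been wound more than 40 mm along from its start (distance of bottle_mid from where it was at the start of the episode above 0.04 m and contact force between the fingers and crank above 0.5 N), for 0.2 s.
At the end, for the whole second after the job is handed in: The bottle stands in its nest (at its height within 10 mm, upright within 10 degrees), at rest, its axis within 12 mm of the ram's axis, and the crank still sits on its square shaft end (knob at its height within 10 mm and no more than 68 mm from the shaft axis) (horizontal distance between bottle_mid and ram below 0.012 m and z of bottle_mid in the frame of ram between -0.0745 and -0.0545 m and angle between bottle_mid's own z axis and vertical below 0.175 rad and linear speed of bottle below 0.02 m/s and horizontal distance between knob and axis below 0.068 m and z of knob in the frame of axis between 0.011 and 0.031 m); the robot touches nothing.
It fails at once if the crank is lifted off its square: the knob more than 15 mm above its seated height (z of knob in the frame of axis above 0.036 m).
It also fails if it takes over 64 s, if anything falls off the work surface, if the arm or the gripper's body presses on something with over 40 N, if the wrist force passes 120 N, or if a joint passes its speed limit or range.

## Working session

There is one attempt and no reset: what is moved stays moved. The work goes in short steps, Python scripts to look and compute and a shell command to move; the robot and the scene stay as the last step left them, time stands still between calls to the robot, and variables do not carry over. Pictures are saved under pics/ and viewed, at most 10 in all, crops included, and the job is handed in when it is done.

```bash
mkdir -p pics; cat > h.py <<'E'
import numpy as np,cv2
from workcell import ctrl
def K(s):
    f=240/np.tan(np.radians(s["fov_y"])/2); return np.array([[f,0,s["cx"]],[0,f,s["cy"]],[0,0,1.]])
def ray(s,xy):
    u=cv2.undistortPoints(np.array([[xy]],float),K(s),np.array(s["dist"],float))[0,0]
    d=np.array(s["rotation"]).reshape(3,3)@np.array([u[0],u[1],1]); return np.array(s["position"]),d/np.linalg.norm(d)
def tri(a,b):
    A=0;B=0
    for o,d in(a,b):
        P=np.eye(3)-np.outer(d,d);A=A+P;B=B+P@o
    x=np.linalg.solve(A,B)
    return x,[float(np.linalg.norm((np.eye(3)-np.outer(d,d))@(x-o))) for o,d in(a,b)]
def atz(r,z): o,d=r; return o+d*(z-o[2])/d[2]
def save(s,n): cv2.imwrite(f"pics/{n}.png",s["frame"][:,:,::-1])
E
python3 - <<'E'
from h import *
np.set_printoptions(precision=4,suppress=True)
S={n:ctrl.snapshot(n) for n in("scene","top")}
for n,s in S.items():
    save(s,n+"0");print(n,s["position"],s["fov_y"])
    for l in("knob","axis","bottle_mid","ram"):print(l,[(np.round(d["xy"],1),round(d["p"],2)) for d in ctrl.tip_of(s,l)])
im=np.hstack([S["scene"]["frame"],S["top"]["frame"]])
print(ctrl.get_state())
E
```

```text
scene [0.9083 0.2814 0.7891] 50.49525735444112
knob [(array([314.4, 214.2]), 0.9), (array([365.1, 306.4]), 0.61), (array([488.9, 261.1]), 0.61)]
axis [(array([359.9, 278.6]), 0.73)]
bottle_mid [(array([251.2, 259.1]), 0.83)]
ram [(array([195.6, 222.5]), 0.84)]
top [0.3552 0.0665 1.1778] 45.19491741354672
knob [(array([248.5, 194.8]), 0.91), (array([181.2, 318.6]), 0.91), (array([342.8, 293.3]), 0.61)]
axis [(array([267.5, 222.2]), 0.58)]
bottle_mid [(array([359.4, 202.7]), 0.69)]
ram [(array([410.8, 187.4]), 0.66)]
{'time': 0.5, 'joints': array([-1.4592,  0.2169,  1.6135,  0.    ,  1.3113, -0.1122]), 'qvel': array([-0.0017, -0.0008,  0.0004,  0.0002,  0.0015,  0.    ]), 'tau': array([  0.0002, -39.6393, -30.3836,  -0.0001,   0.0022,  -0.    ]), 'tool_pos': array([ 0.1388, -0.6094,  0.2313]), 'orientation': array([ 0.9937,  0.1117,  0.    , -0.    ]), 'contact_force': array([0.4497, 0.2515, 0.2018]), 'moment': array([-0.0264, -0.0268,  0.0235]), 'grasp_force': 0.0, 'width': 0.9999186262328247}
```

View pics/scene0.png

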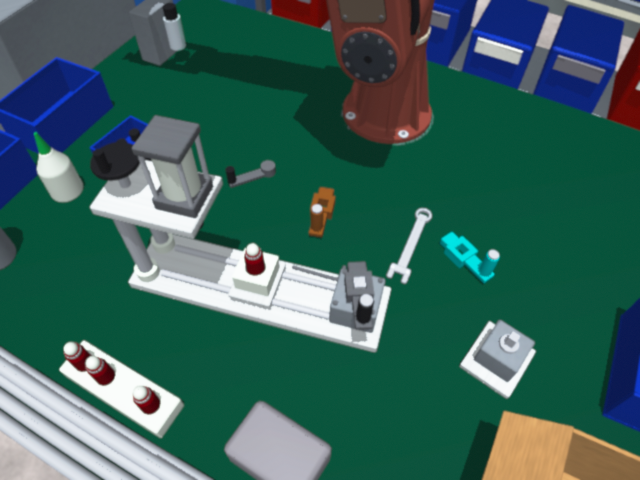

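View pics/top0.png

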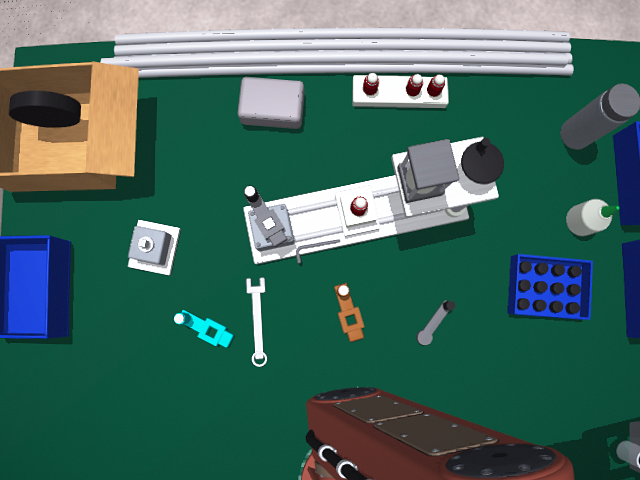

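Knob candidates: black on the gear block (scene 365,306 / top 248,195), brown (314,214 / 343,293), turquoise (489,261 / 181,318), and a grey crank lying on the table (scene 230,175). The one on the gear block at the feeder's left end fits: it is black, upright, and on a dark steel crank on the square. I'll confirm it in a crop.

```bash
python3 - <<'E'
from h import *
np.set_printoptions(precision=4,suppress=True)
s=ctrl.snapshot("scene");t=ctrl.snapshot("top")
a=cv2.resize(s["frame"][225:355,310:410],None,fx=4,fy=4,interpolation=3)[:520,:400]
b=cv2.resize(t["frame"][160:290,220:320],None,fx=4,fy=4,interpolation=3)
save({"frame":np.hstack([a,b])},"crop1")
P={}
for l,ps,pt in(("knob",(365,306),(248.5,195)),("axis",(360,279),(267.5,222)),("bottle_mid",(251,259),(359,203)),("ram",(196,222),(411,187))):
    g=lambda im,p:min([d["xy"] for d in ctrl.tip_of(im,l)]+[p],key=lambda q:np.hypot(*(np.array(q)-p))+(5 if q is p else 0))
    ps,pt=g(s,ps),g(t,pt)
    P[l],r=tri(ray(s,ps),ray(t,pt));print(l,np.round(ps,1),np.round(pt,1),P[l],np.round(r,4))
d=P["ram"]-P["axis"];print(np.hypot(*d[:2]),np.degrees(np.arctan2(d[1],d[0])))
d=P["knob"]-P["axis"];print(np.hypot(*d[:2]),np.degrees(np.arctan2(d[1],d[0])))
E
```

```text
Traceback (most recent call last):
  File "h.py", line 7, in ray
    d=np.array(s["rotation"]).reshape(3,3)@np.array([u[0],u[1],1]); return np.array(s["position"]),d/np.linalg.norm(d)
      ~~~~~~~~~~~~~~~~~~~~~~~~~~~~~~~^^^^^
ValueError: cannot reshape array of size 4 into shape (3,3)
```

View pics/crop1.png

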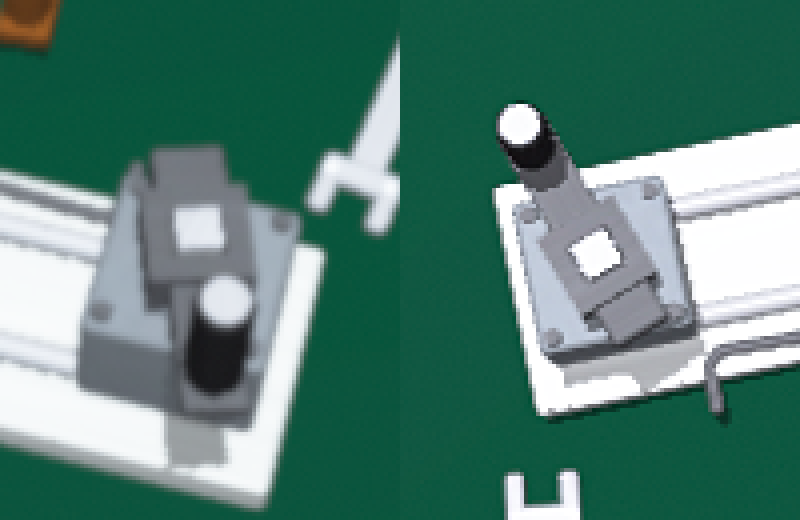

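The crop confirms it: the black knob with a white cap (scene ~365,306, top ~249,195) sits on the dark crank, with the bright square end at scene (360,282) and top (269,223).

```bash
sed -i 's/d=np.array(s\["rotation"\]).reshape(3,3)@/d=R.from_quat(s["rotation"]).as_matrix()@/; 1a from scipy.spatial.transform import Rotation as R' h.py
cat > m.py <<'E'
from h import *
np.set_printoptions(precision=4,suppress=True)
def measure(names={"knob":((365,306),(248.5,195)),"axis":((360,282),(268.5,222.5)),"bottle_mid":((251,259),(359,203)),"ram":((196,222),(411,187))}):
    s=ctrl.snapshot("scene");t=ctrl.snapshot("top");P={}
    for l,(ps,pt) in names.items():
        g=lambda im,p:min([d["xy"] for d in ctrl.tip_of(im,l)]+[p],key=lambda q:np.hypot(*(np.array(q)-p))+(8 if q is p else 0))
        ps,pt=g(s,ps),g(t,pt)
        P[l],r=tri(ray(s,ps),ray(t,pt));print(l,np.round(ps,1),np.round(pt,1),P[l],np.round(r,4))
    return s,t,P
E
python3 - <<'E'
from m import *
s,t,P=measure()
print(s["rotation"])
print("ax sq",tri(ray(s,(360,282)),ray(t,(269,223))))
d=P["ram"]-P["axis"];print(np.hypot(*d[:2]),np.degrees(np.arctan2(d[1],d[0])))
d=P["knob"]-P["axis"];print(np.hypot(*d[:2]),np.degrees(np.arctan2(d[1],d[0])))
E
```

```text
knob [364.4 310.4] [248.6 197.2] [0.5621 0.1888 0.1202] [0.0031 0.0031]
axis [357.  281.5] [266.3 221.8] [0.5166 0.1566 0.1108] [0.0031 0.0031]
bottle_mid [252.8 262.9] [358.6 203. ] [ 0.5527 -0.0156  0.0912] [0.0002 0.0002]
ram [194.  225.5] [411.  189.1] [ 0.5666 -0.1076  0.1525] [0.0009 0.0009]
[ 0.4964  0.8116 -0.258  -0.1682]
ax sq (array([0.5136, 0.1561, 0.1052]), [0.0012113006817447544, 0.0012113006817446946])
0.2688992340817603 -79.27737999336499
0.055703746063192235 35.33724575158198
```

```bash
python3 -m inch '[[0,0,-2,0,1],[1.2,-1.6,-2,0,1],[2.3,-3.1,0,0,1],[2.3,-3.1,0,0,1],[2.3,-3.1,0,0,1],[2.3,-3.1,0,0,1],[2.3,-3.1,0,0,1],[2.3,-3.1,0,0,1],[2.3,-3.1,0,0,1],[2.3,-3.1,0,0,1],[2.3,-3.1,0,0,1],[2.3,-3.1,0,0,1]]' 40; python3 - <<'E'
from m import *
s=ctrl.snapshot("scene");t=ctrl.snapshot("top")
# cap top centre from the crop; bottle ball
for l,ps,pt in(("cap",(310+225/4,225+300/4),(220+119/4,160+124/4)),):
    print(tri(ray(s,ps),ray(t,pt)))
    print(atz(ray(s,ps),.151),atz(ray(t,pt),.151))
E
```

```text
time: 2.2
tool_pos: [0.3026, -0.2362, 0.2716]
orientation: [0.994, 0.111, 0.0, 0.0]
contact_force: [1.4, -0.7, 0.1]
width: 1.001
grasp_force: 0.0
(array([0.5653, 0.186 , 0.1555]), [0.0005233322987871253, 0.0005233322987871464])
[0.5627 0.1858 0.151 ] [0.5664 0.186  0.151 ]
```

```bash
python3 -m inch '[[2.3,-3.3,0,0,1],[2.3,-3.3,0,0,1],[2.3,-3.3,0,0,1],[2.4,-3.3,0,0,1],[2.4,-3.2,0,0,1],[2.9,-2.4,0,0,1],[2.9,-2.4,0,0,1],[2.9,-2.4,0,0,1],[2.9,-2.4,0,0,1],[2.9,-2.4,0,0,1],[2.9,-2.4,0,0,1],[2.9,-2.4,0,0,1]]'; python3 -m inch '[[2.9,-2.3,0,0,1],[0,0,0,0,1],[0,0,0,0,1]]'
```

```text
time: 3.3
tool_pos: [0.5421, 0.1579, 0.2711]
orientation: [0.994, 0.112, 0.0, 0.0]
contact_force: [0.8, -1.0, 0.5]
width: 1.0
grasp_force: 0.0
time: 3.55
tool_pos: [0.5646, 0.1862, 0.2702]
orientation: [0.994, 0.113, -0.001, 0.0]
contact_force: [-0.1, -0.7, -0.1]
width: 0.998
grasp_force: 0.0
```

```bash
python3 -m inch '[[0,0,2,0,1],[0,0,3,0,1],[0,0,3,0,1],[0,0,3,0,1],[0,0,2,0,1],[0,0,1.5,0,1],[0,0,0.8,0,1],[0,0,0.5,0,1],[0,0,0,0,1],[0,0,0,0,1]]'; python3 -m inch '[[0,0,0,0,-0.4],[0,0,0,0,-0.6],[0,0,0,0,-1],[0,0,0,0,-1],[0,0,0,0,-1],[0,0,0,0,-1],[0,0,0,0,-1],[0,0,0,0,-1]]' 40
```

```text
time: 4.38
tool_pos: [0.5646, 0.1853, 0.1145]
orientation: [0.994, 0.111, 0.001, 0.0]
contact_force: [-1.1, -0.0, -0.7]
width: 1.0
grasp_force: 0.0
time: 5.05
tool_pos: [0.5641, 0.1859, 0.1138]
orientation: [0.994, 0.112, 0.0, -0.0]
contact_force: [-0.3, 0.1, 3.7]
width: 0.268
grasp_force: 39.0
```

```bash
python3 - <<'E'
from h import *
s=ctrl.snapshot("scene");t=ctrl.snapshot("top")
save({"frame":np.hstack([cv2.resize(s["frame"][205:355,260:410],None,fx=2.6,fy=2.6),cv2.resize(t["frame"][130:280,190:340],None,fx=2.6,fy=2.6)])},"grip")
E
```

```text
(no output)
```

View pics/grip.png

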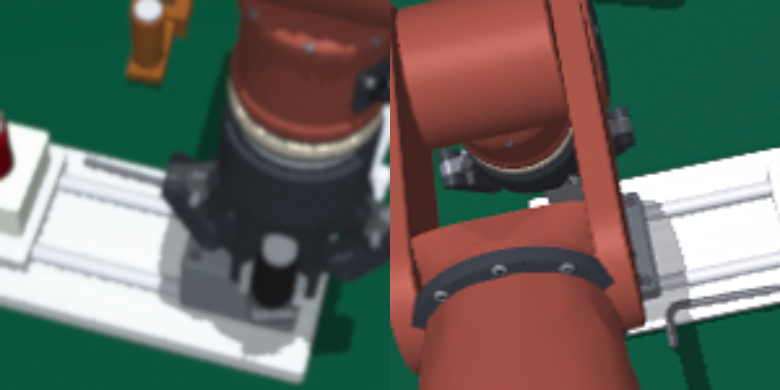

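Grip confirmed: the fingers stand left and right of the knob (crop ~275,270), at 39 N. Next I'll work out the circle increments.

```bash
python3 - <<'E'
import numpy as np
a=np.radians(-18.7+np.arange(0,361,15));p=6*np.c_[np.cos(a),np.sin(a)]
d=np.diff(np.round(p,1),axis=0)
print(*["[%.1f,%.1f,0,0,-1],"%tuple(x) for x in d+0.0])
E
```

```text
[0.3,1.5,0,0,-1], [-0.1,1.6,0,0,-1], [-0.5,1.5,0,0,-1], [-0.9,1.3,0,0,-1], [-1.2,1.0,0,0,-1], [-1.4,0.7,0,0,-1], [-1.5,0.3,0,0,-1], [-1.6,-0.1,0,0,-1], [-1.5,-0.5,0,0,-1], [-1.3,-0.9,0,0,-1], [-1.0,-1.2,0,0,-1], [-0.7,-1.4,0,0,-1], [-0.3,-1.5,0,0,-1], [0.1,-1.6,0,0,-1], [0.5,-1.5,0,0,-1], [0.9,-1.3,0,0,-1], [1.2,-1.0,0,0,-1], [1.4,-0.7,0,0,-1], [1.5,-0.3,0,0,-1], [1.6,0.1,0,0,-1], [1.5,0.5,0,0,-1], [1.3,0.9,0,0,-1], [1.0,1.2,0,0,-1], [0.7,1.4,0,0,-1],
```

```bash
python3 -m inch '[[0.3,1.5,0,0,-1],[-0.1,1.6,0,0,-1],[-0.5,1.5,0,0,-1],[-0.9,1.3,0,0,-1],[0,0,0,0,-1]]'; python3 -m inch '[[-1.2,1.0,0,0,-1],[-1.4,0.7,0,0,-1],[-1.5,0.3,0,0,-1],[-1.6,-0.1,0,0,-1],[0,0,0,0,-1]]';  python3 -m inch '[[-1.5,-0.5,0,0,-1],[-1.3,-0.9,0,0,-1],[-1.0,-1.2,0,0,-1],[-0.7,-1.4,0,0,-1],[0,0,0,0,-1]]'
```

```text
time: 5.57
tool_pos: [0.5648, 0.1237, 0.1138]
orientation: [0.994, 0.111, -0.0, 0.0]
contact_force: [-0.8, 0.4, 3.6]
width: 0.27
grasp_force: 39.3
time: 5.98
tool_pos: [0.5123, 0.094, 0.1139]
orientation: [0.994, 0.111, 0.0, 0.0]
contact_force: [0.0, 0.5, 4.6]
width: 0.27
grasp_force: 39.8
time: 6.4
tool_pos: [0.4601, 0.1248, 0.1138]
orientation: [0.994, 0.112, 0.0, -0.0]
contact_force: [-1.7, 0.4, 5.6]
width: 0.268
grasp_force: 40.3
```

```bash
python3 -m inch '[[-0.3,-1.5,0,0,-1],[0.1,-1.6,0,0,-1],[0.5,-1.5,0,0,-1],[0.9,-1.3,0,0,-1],[1.2,-1.0,0,0,-1],[1.4,-0.7,0,0,-1],[1.5,-0.3,0,0,-1],[1.6,0.1,0,0,-1],[1.5,0.5,0,0,-1],[1.3,0.9,0,0,-1],[1.0,1.2,0,0,-1],[0.7,1.4,0,0,-1]]'; python3 -m inch '[[0,0,0,0,-1]]'; python3 - <<'E'
from h import *
s=ctrl.snapshot("scene")
save(s,"turn1")
for l in("bottle_mid","ram"):print(l,[(np.round(d["xy"],1),round(d["p"],2)) for d in ctrl.tip_of(s,l)])
E
```

```text
time: 7.4
tool_pos: [0.5639, 0.1863, 0.1135]
orientation: [0.994, 0.112, -0.001, -0.0]
contact_force: [-3.3, 0.9, 5.4]
width: 0.265
grasp_force: 40.4
time: 7.48
tool_pos: [0.5651, 0.184, 0.1135]
orientation: [0.994, 0.111, -0.0, 0.001]
contact_force: [0.3, -0.9, 5.1]
width: 0.26
grasp_force: 40.4
bottle_mid [(array([237.1, 257.2]), 0.91)]
ram [(array([192.2, 223.6]), 0.96)]
```

View pics/turn1.png

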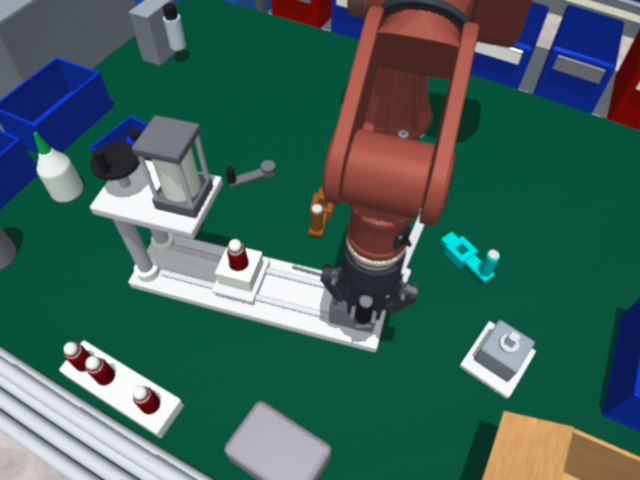

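The crank is turning. The bottle moved from (253,262) to (237,257), upright in its nest, and the knob is still seated. Two more turns.

```bash
python3 -m inch '[[0.3,1.5,0,0,-1],[-0.1,1.6,0,0,-1],[-0.5,1.5,0,0,-1],[-0.9,1.3,0,0,-1],[-1.2,1.0,0,0,-1],[-1.4,0.7,0,0,-1],[-1.5,0.3,0,0,-1],[-1.6,-0.1,0,0,-1],[-1.5,-0.5,0,0,-1],[-1.3,-0.9,0,0,-1],[-1.0,-1.2,0,0,-1],[-0.7,-1.4,0,0,-1]]'; python3 -m inch '[[-0.3,-1.5,0,0,-1],[0.1,-1.6,0,0,-1],[0.5,-1.5,0,0,-1],[0.9,-1.3,0,0,-1],[1.2,-1.0,0,0,-1],[1.4,-0.7,0,0,-1],[1.5,-0.3,0,0,-1],[1.6,0.1,0,0,-1],[1.5,0.5,0,0,-1],[1.3,0.9,0,0,-1],[1.0,1.2,0,0,-1],[0.7,1.4,0,0,-1]]'; python3 -m inch '[[0,0,0,0,-1],[0,0,0,0,-1]]'; cat > b.py <<'E'
from h import *
np.set_printoptions(precision=4,suppress=True)
s=ctrl.snapshot("scene");t=ctrl.snapshot("top")
for l in("bottle_mid","ram"):
    for im,z in((s,0),(t,0)):
        z=.0885 if l[0]=="b" else .1525
        print(l,[(np.round(d["xy"],1),round(d["p"],2),atz(ray(im,d["xy"]),z)) for d in ctrl.tip_of(im,l)][:2])
E
python3 b.py
```

```text
time: 8.63
tool_pos: [0.4609, 0.1231, 0.1137]
orientation: [0.994, 0.111, 0.001, 0.001]
contact_force: [4.6, -0.4, 1.6]
width: 0.265
grasp_force: 40.0
time: 9.63
tool_pos: [0.5633, 0.187, 0.1136]
orientation: [0.994, 0.112, -0.001, -0.001]
contact_force: [-3.1, 0.6, 5.4]
width: 0.264
grasp_force: 40.5
time: 9.8
tool_pos: [0.5642, 0.1854, 0.1136]
orientation: [0.994, 0.112, 0.0, 0.0]
contact_force: [1.1, -0.4, 5.1]
width: 0.26
grasp_force: 40.5
bottle_mid [(array([218.2, 253.3]), 0.86, array([ 0.5617, -0.0779,  0.0885]))]
bottle_mid [(array([389.7, 196.3]), 0.84, array([ 0.5656, -0.0759,  0.0885]))]
ram [(array([194.5, 223.2]), 0.6, array([ 0.5629, -0.1104,  0.1525]))]
ram []
```

```bash
python3 -m inch '[[0.3,1.5,0,0,-1],[-0.1,1.6,0,0,-1],[-0.5,1.5,0,0,-1],[-0.9,1.3,0,0,-1],[-1.2,1.0,0,0,-1],[-1.4,0.7,0,0,-1],[-1.5,0.3,0,0,-1],[-1.6,-0.1,0,0,-1],[-1.5,-0.5,0,0,-1],[-1.3,-0.9,0,0,-1],[-1.0,-1.2,0,0,-1],[-0.7,-1.4,0,0,-1]]'; python3 -m inch '[[-0.3,-1.5,0,0,-1],[0.1,-1.6,0,0,-1],[0.5,-1.5,0,0,-1],[0.9,-1.3,0,0,-1],[1.2,-1.0,0,0,-1],[1.4,-0.7,0,0,-1],[1.5,-0.3,0,0,-1],[1.6,0.1,0,0,-1],[1.5,0.5,0,0,-1],[1.3,0.9,0,0,-1],[1.0,1.2,0,0,-1],[0.7,1.4,0,0,-1]]'; python3 -m inch '[[0,0,0,0,-1],[0,0,0,0,-1]]'; echo 'save({"frame":np.hstack([cv2.resize(s["frame"][110:310,90:290],None,fx=2,fy=2,interpolation=3),cv2.resize(t["frame"][110:310,330:530],None,fx=2,fy=2)])},"end")'>>b.py
python3 b.py
```

```text
time: 11.1
tool_pos: [0.4608, 0.123, 0.1137]
orientation: [0.994, 0.111, 0.001, 0.001]
contact_force: [6.5, 0.6, 1.7]
width: 0.268
grasp_force: 40.1
time: 12.1
tool_pos: [0.5633, 0.1868, 0.1136]
orientation: [0.994, 0.112, -0.001, -0.001]
contact_force: [-2.0, 1.5, 5.6]
width: 0.264
grasp_force: 40.6
time: 12.27
tool_pos: [0.5642, 0.1851, 0.1137]
orientation: [0.994, 0.111, 0.0, 0.0]
contact_force: [2.2, 1.4, 5.8]
width: 0.263
grasp_force: 40.6
bottle_mid [(array([201.2, 246.9]), 0.6, array([ 0.5641, -0.1105,  0.0885]))]
bottle_mid [(array([404.9, 195.7]), 0.4, array([ 0.5665, -0.1054,  0.0885]))]
ram [(array([194.5, 224.5]), 0.66, array([ 0.565 , -0.1089,  0.1525]))]
ram []
```

View pics/end.png

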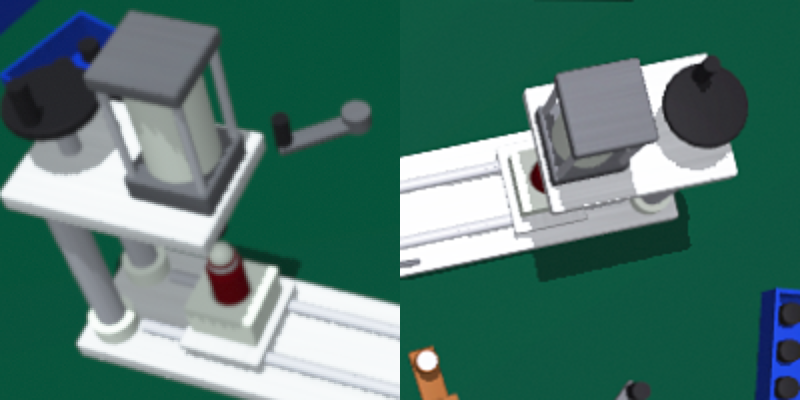

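The bottle is nearly under the ram (crop ~225,275). My estimate is 2–5 mm short, so I'll turn 30° more, open and lift clear.

```bash
python3 -m inch '[[0.3,1.5,0,0,-1],[-0.1,1.6,0,0,-1],[0,0,0,0,-1],[0,0,0,0,-1],[0,0,0,0,1],[0,0,0,0,1],[0,0,0,0,1],[0,0,0,0,1],[0,0,0,0,1],[0,0,0,0,1],[0,0,0,0,1]]'; python3 -m inch '[[0,0,-0.3,0,1],[0,0,-0.7,0,1],[0,0,-1.5,0,1],[0,0,-2.5,0,1],[0,0,-3,0,1],[0,0,-3,0,1],[0,0,-3,0,1],[-2,-0.5,0,0,1],[-4,-1,0,0,1],[-4,-1,0,0,1],[-3,-1,0,0,1],[0,0,0,0,1]]'; cat > c.py <<'E'
exec(open("b.py").read().rsplit("save",1)[0])
save({"frame":np.hstack([cv2.resize(s["frame"][180:330,110:310],None,fx=3,fy=3,interpolation=3)])},"fin")
for l,ps,pt in(("axis",(360,282),(268.5,222.5)),("knob",(0,0),(0,0))):
    for im in(s,t): print(l,[(np.round(d["xy"],1),round(d["p"],2),atz(ray(im,d["xy"]),.105 if l=="axis" else .126)) for d in ctrl.tip_of(im,l)])
E
python3 c.py
```

```text
time: 13.48
tool_pos: [0.5724, 0.1561, 0.113]
orientation: [0.994, 0.112, -0.0, 0.0]
contact_force: [-0.4, 0.8, -0.7]
width: 1.001
grasp_force: 0.0
time: 14.48
tool_pos: [0.4323, 0.1615, 0.2526]
orientation: [0.994, 0.113, -0.002, -0.0]
contact_force: [-0.6, 0.6, -0.2]
width: 0.998
grasp_force: 0.0
bottle_mid [(array([202.6, 244.9]), 0.74, array([ 0.5597, -0.1108,  0.0885]))]
bottle_mid [(array([406.8, 195.8]), 0.43, array([ 0.5662, -0.1091,  0.0885]))]
ram [(array([194.3, 225.8]), 0.88, array([ 0.5673, -0.1077,  0.1525]))]
ram []
axis [(array([358.9, 281.8]), 0.58, array([0.5135, 0.1555, 0.105 ]))]
axis []
knob [(array([315. , 216.6]), 0.89, array([0.445 , 0.0426, 0.126 ])), (array([490.1, 260. ]), 0.89, array([0.394 , 0.3283, 0.126 ])), (array([345.7, 303.7]), 0.79, array([0.5687, 0.1576, 0.126 ]))]
knob [(array([182.9, 320.4]), 0.86, array([0.3335, 0.312 , 0.126 ])), (array([342. , 293.2]), 0.81, array([0.3802, 0.0208, 0.126 ])), (array([266.1, 191.6]), 0.56, array([0.57  , 0.1585, 0.126 ]))]
```

View pics/fin.png

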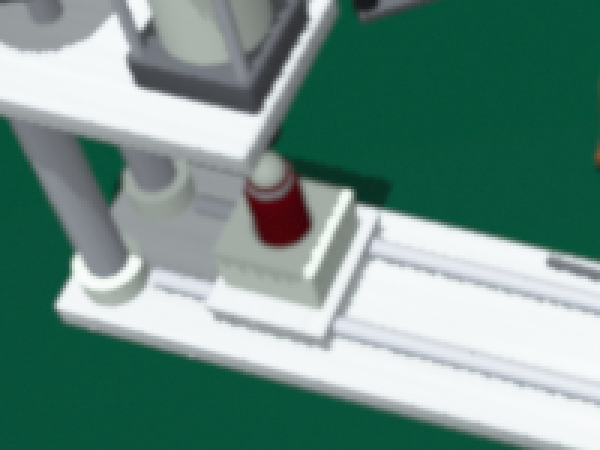

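The bottle is upright in its nest at (203,245), y ≈ -0.109, against the ram at y ≈ -0.109. The knob is seated (both views agree at z 0.126), and the arm is clear.

```bash
python3 -c "
from workcell import ctrl
print(ctrl.close_job())"
```

```text
the job is handed in; nothing more can be done
None
```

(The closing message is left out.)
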